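Set the grinder's grind ring to the house mark

TASK

Set the coffee grinder for espresso: working through the front opening in its top, push the grind ring round clockwise by its lugs, gently, until the white lug points straight at the blue marker clip on the rim. One push does not reach that far, so go back for another lug, and since the ring springs back a little when you let go, see that the white lug still points at the clip with your hand off it. Leave the blue clip where it is and do not disturb anything else.

Things in the scene. Friction and masses are not known exactly. Their poses are not given: they have to be found in the camera images.
- grinder: Single-dose coffee grinder, fixed, 156 mm wide, 235 mm deep, 250 mm high. Origin on the table right below the upright axis of the grind ring; x points to its rear (its front is -x), z up. Its foot plate reaches to x = -100 mm, its back to x = 135 mm. The head is round in front, radius 78 mm, with an open well in its top
- ring_axis (a point): Point on the ring's axis at the bottom of the well (222 mm up); axes as the grinder's. The well is a round trough, 45 mm wide, from the throat (fixed post in the middle, radius 21 mm, top 263 mm up, small button on it to 271 mm) to the guard rim (inner radius 66 mm, 12 mm thick, top 250 mm up). Its bottom is the ring's disc, which turns
- cover_edge (a point): Middle of the front edge of the dark flat cover plate that roofs the rear of the well; axes as the grinder's. The edge is straight, along the grinder's y, 4 mm in front of the ring axis, all across the head. Plate top 251 mm up, underside 243 mm: lugs pass beneath it, fingers do not, so only the front half of the well is open from above
- grind_ring: Grind ring: a grey disc, radius 64 mm, at the bottom of the well, with four lugs 90 degrees apart, one white, three black: upright radial plates, radius 28 to 60 mm, 8 mm thick, from 222 to 241 mm up. Origin below the ring axis on the table, z up, -x along the white lug. Drags with 0.26 N m (6 N at mid-lug), but springs back 5 or 6 degrees when let go. Stops 85 degrees either side of the front
- index_lug (a point): Middle of the white lug's top face, 44 mm from the ring axis, 241 mm up; x points along the lug to the axis. It starts 54 to 77 degrees counter-clockwise (seen from above) of the grinder's front, so on the grinder's -y side, too near the cover for a finger to get behind it; the next lug clockwise, a black one, then stands in the open front, 13 to 36 degrees past the middle
- marker_tip (a point): Inner tip of the blue marker clip on the rim, 61 mm from the ring axis, 252 mm up; x points to the axis. The clip is 10 mm wide, lies 4 mm high across the rim's top and has a leg down the rim's outside. It starts 31 to 63 degrees clockwise of the grinder's front (on its +y side) and slides round the rim if pushed with 5 N
- dosing_cup: Steel cup, 56 mm across, 70 mm high, standing loose on the grinder's foot plate (18 mm high) under the chute; bystander; origin at the centre of its underside
- cup0: Small glass cup, 58 mm across, 62 mm high, on the steel rack; bystander; origin at the centre of its underside
- cup1: Small glass cup like cup0; bystander
- cup2: Small glass cup like cup0; bystander
- cup3: Small glass cup like cup0; bystander
- sugar_dispenser: White plastic push dispenser for sugar cubes, 70 x 70 mm foot, 146 mm high, loose; bystander; origin at the centre of its underside
- caddy: Closed tin caddy, green with a brass lid, 81 x 81 mm, 127 mm high, loose; bystander; origin at the centre of its underside
- paddle: Wooden stirring paddle, 215 mm long, up to 30 mm wide, 6 mm thick, lying loose on the slab; bystander; origin on its underside near its middle
- trivet: Orange round silicone trivet, 170 mm across, 10 mm high, stuck to the slab; origin at the centre of its underside

How it is judged:
By the outcome, as a careful person would: the job done as asked, in the order asked, and still so for the second after the job is handed in, with the robot touching nothing.
It also fails if it takes over 56 s, if anything falls off the work surface, if the arm or the gripper's body presses on something with over 40 N, if the wrist force passes 120 N, or if a joint passes its speed limit or range.

ROBOT

A 6-joint arm with a two-finger parallel gripper is mounted at the origin on the work surface. World frame = base frame: x ahead of the robot, y to its left, z up, the work surface at z = 0. Lengths are in m, angles in rad, forces in N, time in s.
With the tool pointing down it reaches from about 0.25 to 0.775 m from the base axis. Payload 4 kg.
Tool frame: the origin (TCP) lies midway between the tips of the shut fingers; the grasp point (between the pads) lies 19 mm behind it (robot.pinch_z is the distance from the TCP to the grasp point, in m); x points along the fingers, y is the direction in which the jaws open and shut, and the axes are right-handed (so a half turn about x gives the same grasp; the last joint's range is limited). The gripper opens to 94 mm and grips with 3 to 60 N. Pads are 16 mm wide; open, the fingers measure 119 mm over their backs; the gripper's body (75 mm by 177 mm) begins 78 mm behind the grasp point.
Start: joints at [-1.258, 0.087, 1.371, -0, 1.684, -0.103], TCP at [0.222, -0.503, 0.206] pointing down, gripper open.
Joint ranges: [-3.1, 3.1], [-0.76, 2.03], [0.27, 2.55], [-1.08, 4.22], [0.17, 2.65], [-2.57, 2.57]. Speed limits (rad/s): [2.79, 2.79, 3.14, 3.14, 3.14, 3.14].

INTERFACE

Orientations are given as [roll, pitch, yaw] about the fixed x, y, z axes, in that order (R = Rz(yaw) Ry(pitch) Rx(roll)).
In Python, from bench import robot, imaging gives the robot as it stands. The module is installed in compiled form; this text tells all that it offers.
- The arm moves only by the tool drive_tool, never from a script. Its argument "commands" is a list that holds one entry, the list of rows, each a list of 4 numbers: the shift along the tool's x, y, z as a fraction of full scale, then the turn about the tool's x as a fraction of full scale. A call has 1 to 20 rows; each row shifts and turns the commanded pose from where the row before left it, along the tool's axes as they then stand; what a row does not reach is not made up. Full scale, the value 1, is 0.25 m for a shift and 360 degrees for a turn. A row lasts 1/10 s, in which the tool goes at most 50 mm and 8.59 degrees, less where a joint would pass 70% of its speed; a pose out of reach is approached as far as the arm can. A call with a number of a shift or a turn outside -1 to 1 is refused whole. A call with a gripper value outside its range is refused whole. "grip" is the opening, from 0 (shut) to 1 (fully open), set as the call begins (left out, the last holds). The fingers move at their own pace and stop on an object; the grip force is fixed at half the most. Time passes only in rows, so rows that do not move let the fingers close. It gives the time, the measured TCP pose, the force and the opening at its end, in the units of the state.
- robot.get_obs(): the state, without advancing time (a new reading comes with each control period).
- imaging.snapshot(name): name is "side" or "top"; returns a dict with "pixels" (420x560x3 uint8, red, green, blue), "z_map" (420x560 float32, m along the optical axis (not along the pixel's ray), 0 where there is no reading), "mtx" (3x3 intrinsics, pixels), "k1" (the pictures are not rectified: a ray, as slopes to the right and down, at radius r is drawn at 1 + k1 r^2 times it, then the intrinsics apply), "extrinsics" (4x4, takes a point from world to camera coordinates). Camera axes: x right, y up, looking along -z (the intrinsics and any distortion apply to the point x, -y, -z); pixel columns grow to the right and rows downward; lengths in m; the calibration is good to about 2 mm. A picture is of the moment at which its call begins.
- robot.close_job(): hands the job in, once; it reports no verdict.
The state is a dict: "time": time; "joint_positions": joint angles; "qvel": joint speeds; "joint_torque": joint torques, N m; "tool_pos": TCP position; "ee_rot": TCP orientation; "wrist_force": force on the tool from outside, world axes, zero at the start; "wrist_torque": the same for the moment, N m; "width": finger opening in m.
Only numpy, scipy, OpenCV 4.12 (cv2) and the standard library are available. Lean on these libraries where they do the work, as an engineer would, in place of code of your own. Each camera call takes 0.05 s, during which the arm holds its last target.

## Working session

There is one attempt and no reset: what is moved stays moved. The work goes in short steps, Python scripts to look and compute and a tool call to move; the robot and the scene stay as the last step left them, time stands still between calls to the robot, and variables do not carry over. Pictures are saved under pics/ and viewed, and the job is handed in when it is done.

Besides the shell and the picture viewer there is one more tool, called after "Emit:" by a JSON object that holds its "name" and its "arguments", one argument or row to a line. drive_tool: Moves the arm, as the interface text tells. Shift numbers are shares of 0.25 m and turn numbers shares of 360 degrees, none past 1 either way. Its arguments: {"type":"object","properties":{"commands":{"type":"array","items":{"type":"array","items":{"type":"array","items":{"type":"number","minimum":-1,"maximum":1}}}},"grip":{"type":"number"}},"required":["commands"]}

```bash
mkdir -p pics; ls; python3 - <<'E'
from bench import robot, imaging
import cv2,numpy as np
print(robot.get_obs())
for n in("top","side"):
    s=imaging.snapshot(n); np.savez(f"{n}0.npz",**{k:np.array(v) for k,v in s.items()})
    cv2.imwrite(f"pics/{n}0.png",s["pixels"][:,:,::-1]); print(n,s["mtx"],s["k1"],s["extrinsics"])
E
```

```text
pics
{'time': 0.0, 'joint_positions': array([-1.25813768e+00,  8.79600335e-02,  1.37225607e+00, -8.31402323e-06,
        1.68359782e+00, -1.03079138e-01]), 'qvel': array([ 0.00042525, -0.00065444, -0.0002039 ,  0.00050694,  0.00034913,
       -0.00148943]), 'joint_torque': array([-1.20375775e-03, -3.40189362e+01, -3.02426040e+01,  7.14902231e-02,
        3.30252678e-02, -1.70019198e-04]), 'tool_pos': array([ 0.22195837, -0.50261975,  0.20430052]), 'ee_rot': array([-1.67015542,  1.56857504,  1.88717409]), 'wrist_force': array([ 0.56459978, -0.40789513,  0.25885885]), 'wrist_torque': array([-0.00684073,  0.03171901,  0.02441287]), 'width': 0.09422622152499077}
top [[427.73881383   0.         274.11107467]
 [  0.         427.73881383 216.01421001]
 [  0.           0.           1.        ]] -0.09092162998493804 [[-0.02894547 -0.99947852 -0.01431244  0.01125841]
 [ 0.9888471  -0.03072443  0.14573062 -0.49348939]
 [-0.14609436 -0.00993457  0.98922077 -1.45723552]
 [ 0.          0.          0.          1.        ]]
side [[459.53224392   0.         280.12997395]
 [  0.         459.53224392 203.61104426]
 [  0.           0.           1.        ]] -0.048057185468360304 [[-0.95960647 -0.28077435 -0.01792175  0.45060407]
 [ 0.15632254 -0.58506026  0.79578122 -0.22600708]
 [-0.23392026  0.76083524  0.60531897 -1.40425872]
 [ 0.          0.          0.          1.        ]]
```

View pics/top0.png

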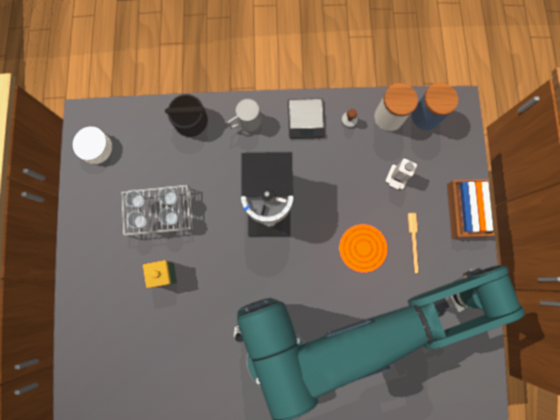

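View pics/side0.png

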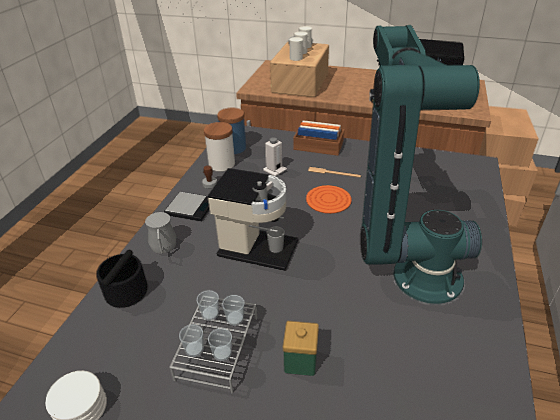

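```bash
cat > h.py <<'E'
import numpy as np,cv2
def load(f): return dict(np.load(f))
def proj(s,P):
    P=np.atleast_2d(P); E=s["extrinsics"]; c=P@E[:3,:3].T+E[:3,3]
    u=c[:,0]/-c[:,2]; v=-c[:,1]/-c[:,2]; k=1+float(s["k1"])*(u*u+v*v); M=s["mtx"]
    return np.c_[M[0,0]*u*k+M[0,2],M[1,1]*v*k+M[1,2]]
def ray(s,px):
    M=s["mtx"]; d=np.array([float(s["k1"]),0,0,0.])
    p=cv2.undistortPoints(np.array(px,float).reshape(-1,1,2),M,d).reshape(-1,2)
    # exact iteration
    q0=np.c_[(np.atleast_2d(px)[:,0]-M[0,2])/M[0,0],(np.atleast_2d(px)[:,1]-M[1,2])/M[1,1]]; q=p.copy()
    for _ in range(20): q=q0/(1+float(s["k1"])*(q**2).sum(1))[:,None]
    E=s["extrinsics"]; R=E[:3,:3]; o=-R.T@E[:3,3]
    return o,np.c_[q[:,0],-q[:,1],-np.ones(len(q))]@R
def onplane(s,px,z):
    o,d=ray(s,px); return o+d*((z-o[2])/d[:,2])[:,None]
def crop(s,f,x0,y0,w,h,k):
    cv2.imwrite(f,cv2.resize(s["pixels"][y0:y0+h,x0:x0+w,::-1],None,fx=k,fy=k,interpolation=cv2.INTER_CUBIC))
E
python3 - <<'E'
from h import *
crop(load("top0.npz"),"pics/tc0.png",225,145,85,100,6)
crop(load("side0.npz"),"pics/sc0.png",200,155,110,115,5)
E
```

```text
(no output)
```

View pics/tc0.png

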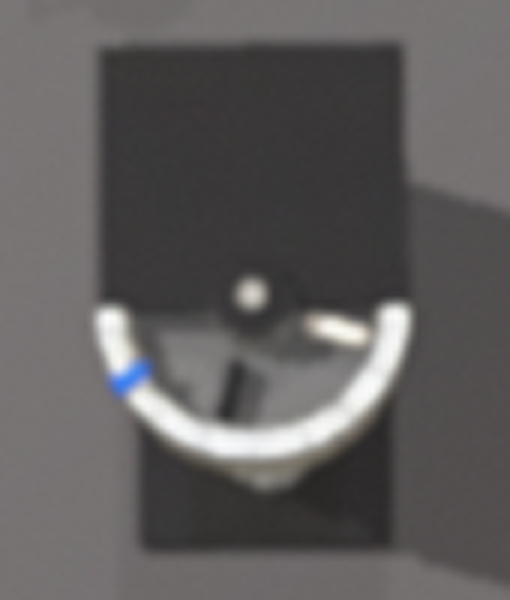

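View pics/sc0.png

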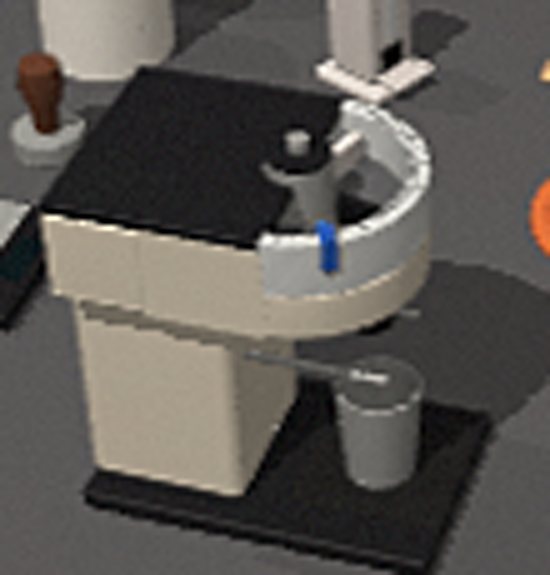

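```bash
cat > meas.py <<'E'
from h import *
def meas(t,axis=None,yaw=0,dy=0):
    p=t["pixels"].astype(int); r,g,b=p[...,0],p[...,1],p[...,2]
    sub=np.zeros(r.shape,bool); sub[145:245,225:310]=1
    bl=(b>r+60)&(b>g+40)&sub
    br=(r>165)&(g>165)&(b>150)&sub
    return bl,br
if __name__=="__main__":
    t=load("top0.npz"); bl,br=meas(t)
    n,lab,st,ce=cv2.connectedComponentsWithStats(br.astype(np.uint8),connectivity=4)
    for i in range(1,n): print(i,st[i],ce[i])
    ys,xs=np.nonzero(bl); print("blue",xs.mean(),ys.mean(),len(xs), onplane(t,[[xs.mean(),ys.mean()]],.254))
    # button weighted
    print("button",onplane(t,[[225+251/6-.5,145+293/6-.5]],.271))
    # rim fit: bright comp largest, at z .25
    i=1+np.argmax(st[1:,4]); ys,xs=np.nonzero(lab==i); P=onplane(t,np.c_[xs,ys],.25)[:,:2]
    from scipy.optimize import least_squares
    f=least_squares(lambda q:np.hypot(*(P-q[:2]).T)-q[2],[P[:,0].mean(),P[:,1].mean(),.07],loss="soft_l1",f_scale=.003); print("rim",f.x)
    # yaw: plate corners
    for c in [(100,45),(402,42),(95,305),(410,305)]: print(c,onplane(t,[[225+c[0]/6-.5,145+c[1]/6-.5]],.251))
    for c in [(140,548),(392,548)]: print("foot",c,onplane(t,[[225+c[0]/6-.5,145+c[1]/6-.5]],.018))
    for c in [(308,323),(368,337)]: print("lug",onplane(t,[[225+c[0]/6-.5,145+c[1]/6-.5]],.241))
    for c in [(245,368),(228,425),(237,395)]: print("blk",onplane(t,[[225+c[0]/6-.5,145+c[1]/6-.5]],.241))
    s=load("side0.npz"); print("button side",onplane(s,[[200+297/5-.5,155+140/5-.5]],.270))
    print("blue side",onplane(s,[[200+327/5-.5,155+232/5-.5]],.254))
E
python3 meas.py
```

```text
1 [265 193   3   3   7] [266.28571429 194.        ]
2 [241 196   6  11  49] [243.46938776 201.02040816]
3 [246 196  47  25 286] [272.41258741 212.23776224]
4 [277 198   9   5  30] [281.23333333 199.56666667]
blue 246.15384615384616 207.46153846153845 26 [[0.48987601 0.0770699  0.254     ]]
button [[0.527514   0.01515206 0.271     ]]
rim [0.52729118 0.01555895 0.07260563]
(100, 45) [[0.66312005 0.08942206 0.251     ]]
(402, 42) [[ 0.65949561 -0.0646136   0.251     ]]
(95, 305) [[0.52796655 0.094145   0.251     ]]
(410, 305) [[ 0.5229228  -0.06375715  0.251     ]]
foot (140, 548) [[0.42876749 0.09102101 0.018     ]]
foot (392, 548) [[ 0.42429889 -0.05649425  0.018     ]]
lug [[ 0.51726523 -0.01238197  0.241     ]]
lug [[ 0.50913931 -0.0423861   0.241     ]]
blk [[0.49524565 0.01998764 0.241     ]]
blk [[0.4665198  0.02926662 0.241     ]]
blk [[0.48161465 0.02436355 0.241     ]]
button side [[0.52522913 0.01508483 0.27      ]]
blue side [[0.4876293  0.07630063 0.254     ]]
```

```bash
cat > plan.py <<'E'
from h import *
from scipy.spatial.transform import Rotation as Ro
AX=np.array([.5270,.0154])
def tool(o): return Ro.from_euler("xyz",o["ee_rot"]).as_matrix()
def phi_of(o): # tool y as outward dir, angle from -x toward +y
    y=tool(o)[:,1]; return np.degrees(np.arctan2(y[1],-y[0]))
def goal(th,z,p=(.039,-.012)):
    a=np.radians(th); u=np.array([-np.cos(a),np.sin(a)]); w=np.array([np.sin(a),np.cos(a)])
    return np.r_[AX+p[0]*u+p[1]*w,z]
def report(o,th,z,p=(.039,-.012)):
    d=tool(o).T@(goal(th,z,p)-o["tool_pos"]); print("shift tool mm",(d*1e3).round(1),"frac",(d/.25).round(4),"phi",phi_of(o).round(2),"turn frac",round((th-phi_of(o))/360,5))
E
python3 - <<'E'
from plan import *
from bench import robot
o=robot.get_obs(); print(tool(o).round(3)); report(o,10,.32)
print(goal(10,.32))
E
```

```text
[[-0.001  0.404 -0.915]
 [ 0.002 -0.915 -0.404]
 [-1.    -0.002 -0.   ]]
shift tool mm [-114.8 -362.7 -449.2] frac [-0.4592 -1.4509 -1.7969] phi -113.82 turn frac 0.34395
[0.48650872 0.01035459 0.32      ]
```

Emit:
{"name": "drive_tool", "arguments": {
  "commands": [
    [[-0.1,0,0,0],[-0.12,0,0,0],[-0.12,0,0,0],[-0.12,0,0,0],[0,-0.07,-0.09,0],[0,-0.07,-0.09,0],[0,-0.07,-0.09,0],[0,-0.07,-0.09,0],[0,-0.07,-0.09,0],[0,-0.07,-0.09,0],[0,-0.07,-0.09,0],[0,-0.07,-0.09,0],[0,-0.07,-0.09,0],[0,-0.07,-0.09,0],[0,-0.07,-0.09,0],[0,-0.07,-0.09,0],[0,-0.07,-0.09,0],[0,-0.07,-0.09,0],[0,-0.07,-0.09,0],[0,-0.07,-0.09,0]]
  ],
  "grip": 0
}}

```text
time: 2.1
tool_pos: [0.4386, -0.1004, 0.32]
ee_rot: [-0.631, 1.57, 2.926]
wrist_force: [0.2, -0.4, -0.4]
width: 0.0003
```

```bash
python3 - <<'E'
s=open('plan.py').read()
s=s.replace('y=tool(o)[:,1];','y=-tool(o)[:,1];'); open('plan.py','w').write(s)
from plan import *
from bench import robot
o=robot.get_obs(); print(o); report(o,10,.29)
E
```

```text
{'time': 2.1, 'joint_positions': array([-3.51109606e-01, -1.29459794e-01,  1.35822561e+00, -1.18606604e-04,
        1.91364614e+00,  8.03837938e-01]), 'qvel': array([ 6.36307021e-01,  1.51912867e-01, -1.32794096e-01, -2.76569273e-04,
       -2.08057451e-02,  6.34118491e-01]), 'joint_torque': array([ -2.27027781, -25.72535634, -29.77047265,   0.09178777,
         0.07577969,  -0.52434253]), 'tool_pos': array([ 0.43859285, -0.10041491,  0.31997404]), 'ee_rot': array([-0.63141489,  1.56996944,  2.92598672]), 'wrist_force': array([ 0.21518556, -0.37443438, -0.38125641]), 'wrist_torque': array([-0.01024073, -0.03041432, -0.01297071]), 'width': 0.00025362953813549266}
shift tool mm [ 30.  -82.  -88.6] frac [ 0.1198 -0.3278 -0.3544] phi 66.18 turn frac -0.15604
```

Emit:
{"name": "drive_tool", "arguments": {
  "commands": [
    [[0,-0.07,-0.07,0],[0,-0.07,-0.07,0],[0,-0.07,-0.07,0],[0,-0.06,-0.07,0],[0,0,0,-0.0195],[0,0,0,-0.0195],[0,0,0,-0.0195],[0,0,0,-0.0195],[0,0,0,-0.0195],[0,0,0,-0.0195],[0,0,0,-0.0195],[0,0,0,-0.0195],[0,0,0,0],[0,0,0,0],[0,0,0,0]]
  ]
}}

```text
time: 3.6
tool_pos: [0.4751, -0.0116, 0.3202]
ee_rot: [-1.368, 1.57, -3.116]
wrist_force: [0.5, 0.0, 0.8]
width: 0.0004
```

```bash
python3 - <<'E'
from plan import *
from bench import robot,imaging
o=robot.get_obs(); print(o["tool_pos"],o["joint_positions"]); report(o,10,.29)
for n in("top","side"):
    s=imaging.snapshot(n); np.savez(f"{n}1.npz",**{k:np.array(v) for k,v in s.items()})
    a=(225,145,85,100,6) if n=="top" else (190,120,140,150,4)
    crop(s,f"pics/{n}1.png",*a)
E
```

```text
[ 0.47509021 -0.01156161  0.3202454 ] [-1.43660683e-01 -7.34474679e-02  1.30672085e+00 -7.63337791e-05
  1.90873991e+00  3.28318797e-02]
shift tool mm [ 30.2   7.4 -23.6] frac [ 0.121   0.0296 -0.0943] phi 10.11 turn frac -0.00032
```

View pics/side1.png

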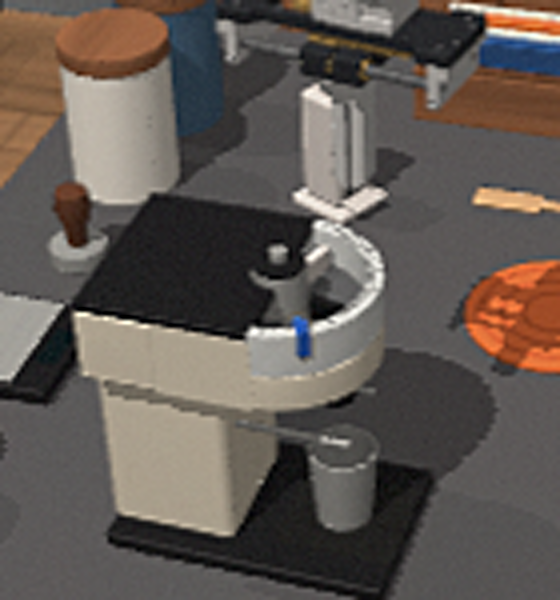

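View pics/top1.png

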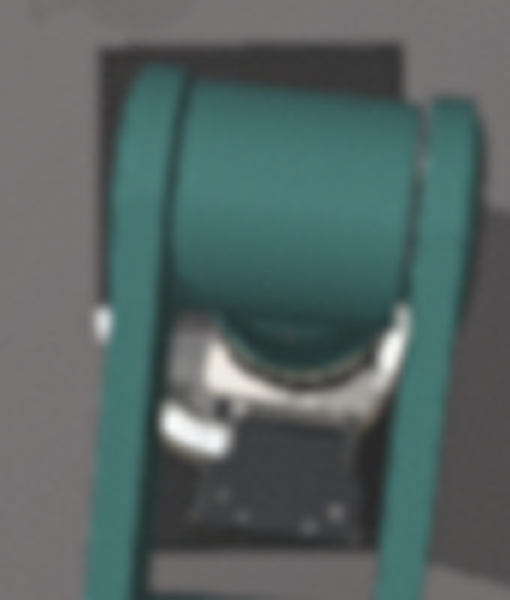

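```bash
python3 - <<'E'
from plan import *
s=load("side1.npz"); crop(s,"pics/side1f.png",170,10,200,200,3)
print(proj(s,[[.4751,-.0116,.3202],[.4751,-.0116,.417],[.527,.0154,.271]]))
E
```

```text
[[277.44131585 165.67763321]
 [276.69326231 136.15378287]
 [258.27969525 182.19158155]]
```

View pics/side1f.png

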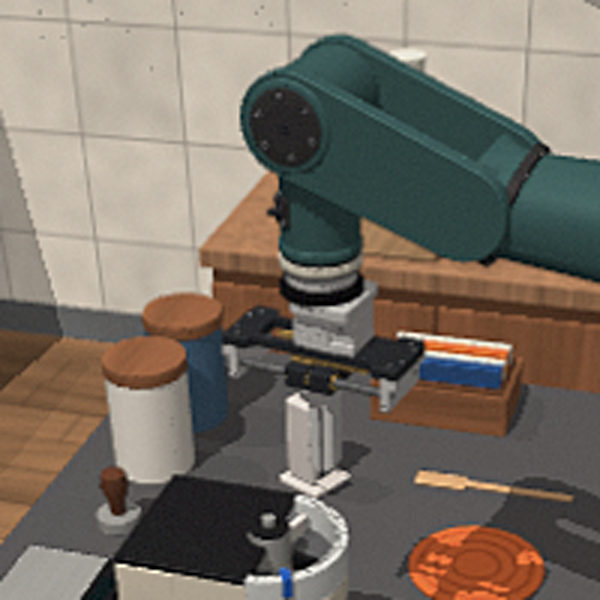

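```bash
python3 - <<'E'
from plan import *
a,b=load("side0.npz"),load("side1.npz")
d=(np.abs(a["z_map"]-b["z_map"])>.03)
m=b["z_map"].copy()
ys,xs=np.nonzero(d); sel=(xs>230)&(xs<330)&(ys>125)&(ys<185); 
o,dr=ray(b,np.c_[xs,ys][sel]); P=o+dr*m[ys,xs][sel][:,None]
ok=(P[:,2]<.42)&(P[:,0]<.6)
for z in np.arange(.31,.42,.01):
    k=ok&(abs(P[:,2]-z)<.005)
    if k.sum(): print(z.round(2),k.sum(),P[k].min(0).round(3),P[k].max(0).round(3))
import cv2
im=b["pixels"].copy(); im[~d]//=3; b["pixels"]=im; crop(b,"pics/diff1.png",220,110,110,90,6)
E
```

```text
0.32 2 [ 0.473 -0.01   0.317] [ 0.481 -0.007  0.324]
0.33 23 [ 0.459 -0.019  0.325] [0.484 0.001 0.335]
0.34 33 [ 0.459 -0.016  0.336] [0.483 0.003 0.345]
0.35 30 [ 0.458 -0.02   0.346] [0.484 0.002 0.355]
0.36 29 [ 0.458 -0.015  0.355] [ 0.485 -0.001  0.364]
0.37 36 [ 0.459 -0.018  0.365] [0.485 0.    0.375]
0.38 30 [ 0.457 -0.016  0.375] [0.484 0.002 0.385]
0.39 37 [ 0.457 -0.018  0.385] [0.485 0.002 0.395]
0.4 34 [ 0.458 -0.021  0.395] [0.485 0.002 0.404]
0.41 8 [ 0.451 -0.008  0.406] [0.485 0.    0.414]
```

View pics/diff1.png

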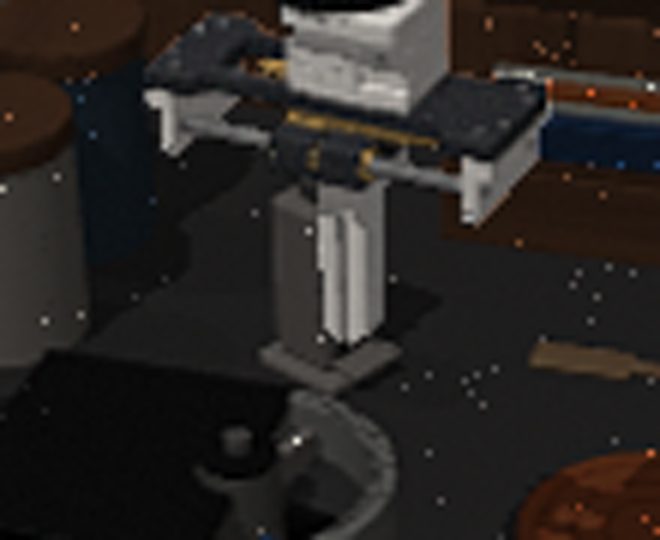

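Emit:
{"name": "drive_tool", "arguments": {
  "commands": [
    [[0,0.015,-0.047,0],[0,0.015,-0.047,0],[0.06,0,0,0],[0.06,0,0,0],[0,0,0,0],[0,0,0,0]]
  ]
}}

```text
time: 4.3
tool_pos: [0.4868, 0.0109, 0.2904]
ee_rot: [-1.66, 1.57, 2.878]
wrist_force: [0.8, -0.1, -0.3]
width: 0.0005
```

```bash
cat > look.py <<'E'
import sys
from plan import *
from bench import robot,imaging
tag=sys.argv[1]; o=robot.get_obs(); print(o["time"],o["tool_pos"].round(4),o["wrist_force"].round(1),o["wrist_torque"].round(2)); 
if len(sys.argv)>2: report(o,float(sys.argv[2]),float(sys.argv[3]))
s=imaging.snapshot("side"); np.savez(f"side{tag}.npz",**{k:np.array(v) for k,v in s.items()})
crop(s,f"pics/side{tag}.png",230,130,80,80,7)
E
python3 look.py 2 10 .229
```

```text
4.3 [0.4868 0.0109 0.2904] [ 0.8 -0.1 -0.3] [-0.01 -0.07 -0.  ]
shift tool mm [61.4 -0.1  0.6] frac [ 0.2457 -0.0006  0.0025] phi 9.98 turn frac 7e-05
```

View pics/side2.png

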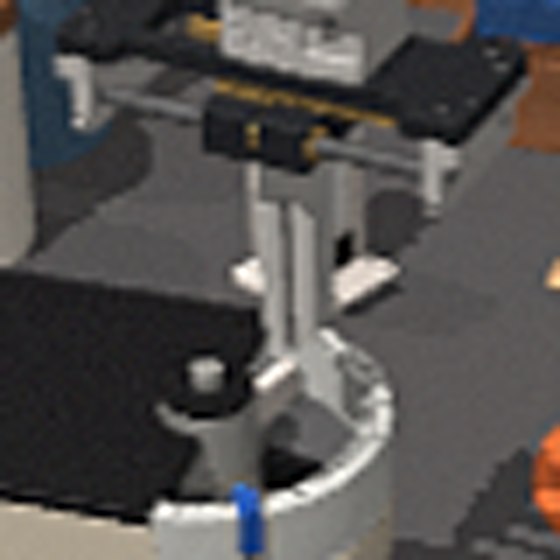

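Emit:
{"name": "drive_tool", "arguments": {
  "commands": [
    [[0.04,0,0,0],[0.04,0,0,0],[0.04,0,0,0],[0.04,0,0,0],[0.03,0,0,0],[0.03,0,0,0],[0.02,0,0,0],[0,0,0,0],[0,0,0,0]]
  ]
}}

```text
time: 5.25
tool_pos: [0.4867, 0.0103, 0.2307]
ee_rot: [1.54, 1.57, -0.205]
wrist_force: [0.8, 0.1, -0.1]
width: 0.0005
```

```bash
python3 look.py 3 10 .229
```

```text
5.25 [0.4867 0.0103 0.2307] [ 0.8  0.1 -0.1] [-0.09 -0.05  0.03]
shift tool mm [ 1.7 -0.2 -0. ] frac [ 0.0066 -0.001  -0.0002] phi 10.02 turn frac -4e-05
```

View pics/side3.png

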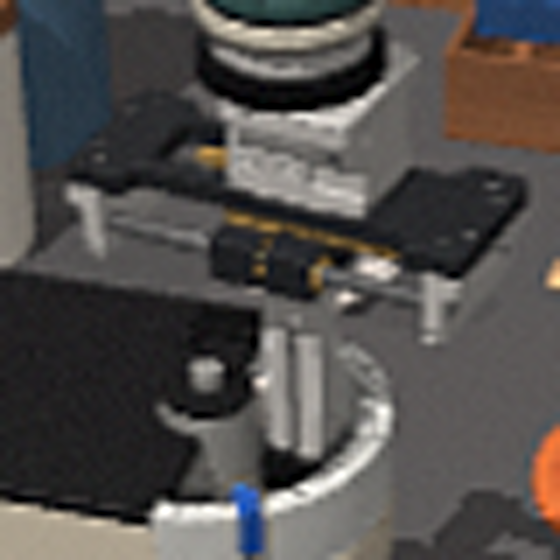

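Emit:
{"name": "drive_tool", "arguments": {
  "commands": [
    [[0,-0.00158,-0.00547,0.005556],[0,-0.00158,-0.00547,0.005556],[0,-0.00158,-0.00547,0.005556],[0,-0.00158,-0.00547,0.005556],[0,-0.00158,-0.00547,0.005556],[0,-0.00158,-0.00547,0.005556],[0,-0.00158,-0.00547,0.005556],[0,-0.00158,-0.00547,0.005556],[0,-0.00158,-0.00547,0.005556],[0,-0.00158,-0.00547,0.005556]]
  ]
}}

```text
time: 6.3
tool_pos: [0.4866, 0.0221, 0.2312]
ee_rot: [0.279, 1.566, -1.82]
wrist_force: [-2.5, -5.2, 0.8]
width: 0.0005
```

```bash
python3 look.py 4 30 .229
```

```text
6.3 [0.4866 0.0221 0.2312] [-2.5 -5.2  0.8] [-1.12  0.55  0.04]
shift tool mm [ 2.2 -0.7 -2.4] frac [ 0.0087 -0.0028 -0.0096] phi 30.22 turn frac -0.0006
```

View pics/side4.png

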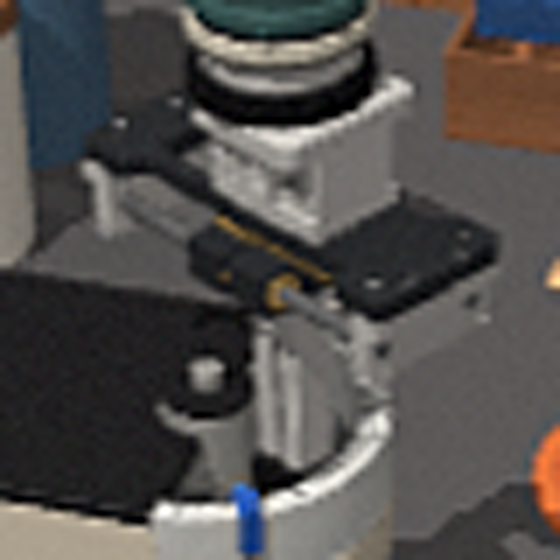

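Emit:
{"name": "drive_tool", "arguments": {
  "commands": [
    [[0,-0.00158,-0.00547,0.005556],[0,-0.00158,-0.00547,0.005556],[0,-0.00158,-0.00547,0.005556],[0,-0.00158,-0.00547,0.005556],[0,-0.00158,-0.00547,0.005556],[0,-0.00158,-0.00547,0.005556],[0,-0.00158,-0.00547,0.005556],[0,-0.00158,-0.00547,0.005556],[0,-0.00158,-0.00547,0.005556],[0,-0.00158,-0.00547,0.005556],[0,-0.00158,-0.00547,0.005556],[0,-0.00158,-0.00547,0.005556]]
  ]
}}

```text
time: 7.55
tool_pos: [0.493, 0.0382, 0.2312]
ee_rot: [0.238, 1.566, -2.279]
wrist_force: [-5.1, -4.3, 1.5]
width: 0.0001
```

```bash
python3 look.py 5 54 .229
```

```text
7.55 [0.493  0.0382 0.2312] [-5.1 -4.3  1.5] [-0.7   0.93  0.07]
shift tool mm [ 2.2 -0.6 -2.1] frac [ 0.0087 -0.0025 -0.0085] phi 54.18 turn frac -0.00051
```

View pics/side5.png

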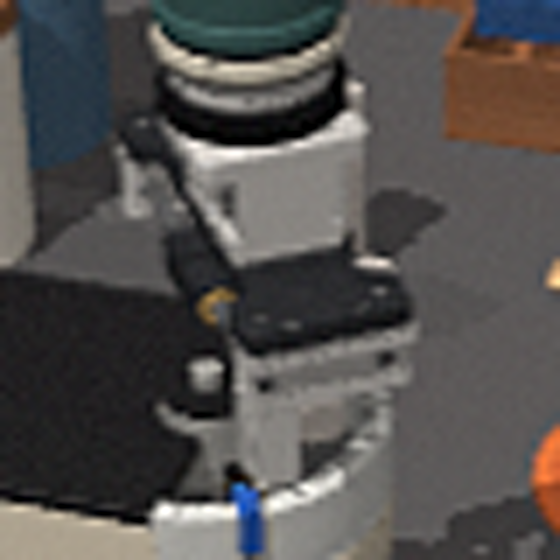

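Emit:
{"name": "drive_tool", "arguments": {
  "commands": [
    [[0,-0.00158,-0.00547,0.005556],[0,-0.00158,-0.00547,0.005556],[0,-0.00158,-0.00547,0.005556],[0,-0.00158,-0.00547,0.005556],[0,-0.00158,-0.00547,0.005556],[0,-0.00158,-0.00547,0.005556],[0,-0.00158,-0.00547,0.005556],[0,-0.00158,-0.00547,0.005556],[0,-0.00158,-0.00547,0.005556],[0,-0.00158,-0.00547,0.005556],[0,0,0,0],[0,0,0,0]]
  ]
}}

```text
time: 8.8
tool_pos: [0.5032, 0.0486, 0.2311]
ee_rot: [0.242, 1.567, -2.621]
wrist_force: [-6.2, -2.0, 2.4]
width: 0.0007
```

```bash
python3 look.py 6 74 .229
```

```text
8.8 [0.5032 0.0486 0.2311] [-6.2 -2.   2.4] [-0.42  0.98  0.02]
shift tool mm [ 2.1 -0.5 -1.7] frac [ 0.0085 -0.0021 -0.007 ] phi 74.06 turn frac -0.00016
```

View pics/side6.png

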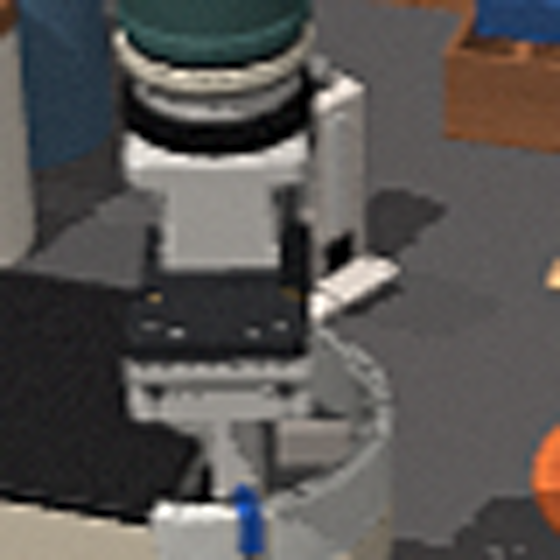

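Emit:
{"name": "drive_tool", "arguments": {
  "commands": [
    [[0,0.00373,0.01076,-0.01111],[0,0.00373,0.01076,-0.01111],[0,0.00373,0.01076,-0.01111],[0,0.00373,0.01076,-0.01111],[0,0.00373,0.01076,-0.01111],[-0.06,0,0,0],[-0.09,0,0,0],[-0.11,0,0,0],[0,0.0082,0.02124,-0.02222],[0,0.0082,0.02124,-0.02222],[0,0.0082,0.02124,-0.02222],[0,0.0082,0.02124,-0.02222],[0,0.0082,0.02124,-0.02222],[0,0.0082,0.02124,-0.02222],[0,0.0082,0.02124,-0.02222],[0,0.0082,0.02124,-0.02222],[0,0.0082,0.02124,-0.02222],[0,0.0082,0.02124,-0.02222],[0,0.0082,0.02124,-0.02222],[0,0,0,0]]
  ]
}}

```text
time: 10.85
tool_pos: [0.5022, -0.0168, 0.2968]
ee_rot: [0.768, 1.569, -0.212]
wrist_force: [-0.2, 0.4, -0.2]
width: 0.0003
```

```bash
python3 look.py 7 -36 .229; python3 - <<'E'
from plan import *
s=load("side7.npz"); p=s["pixels"].astype(int)
crop(s,"pics/side7b.png",230,150,70,60,8)
from bench import imaging
t=imaging.snapshot("top"); np.savez("top7.npz",**{k:np.array(v) for k,v in t.items()}); crop(t,"pics/top7.png",225,145,85,100,6)
E
```

```text
10.85 [ 0.5022 -0.0168  0.2968] [-0.2  0.4 -0.2] [-0.01 -0.11  0.05]
shift tool mm [67.8 -0.   0.5] frac [ 2.713e-01 -2.000e-04  1.800e-03] phi -33.84 turn frac -0.006
```

View pics/side7b.png

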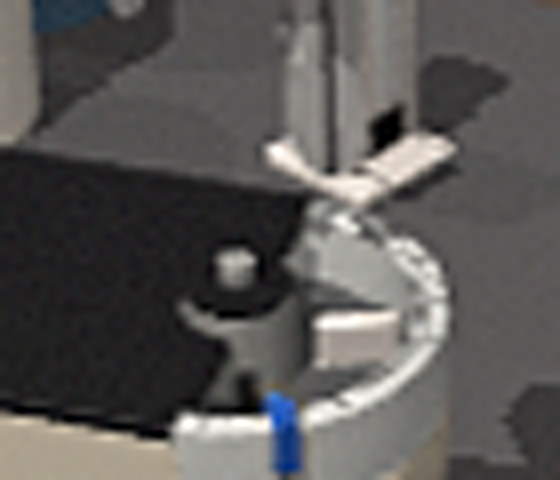

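View pics/top7.png

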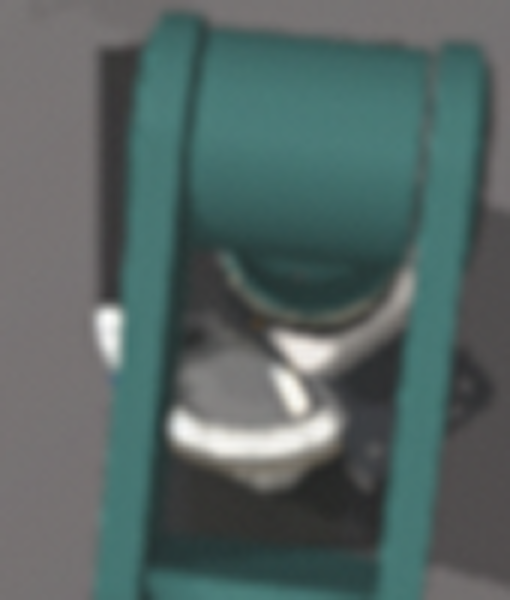

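```bash
python3 - <<'E'
from plan import *
t=load("top7.npz"); s=load("side7.npz")
A=onplane(t,[[225+x/6-.5,145+y/6-.5] for x,y in[(276,373),(299,412),(288,392)]],.241)
B=onplane(s,[[230+x/8-.5,150+y/8-.5] for x,y in[(318,325),(396,318),(357,321)]],.241)
for P in(A,B):
    v=P[:,:2]-AX; print(np.degrees(np.arctan2(v[:,1],-v[:,0])).round(1),np.hypot(*v.T).round(3)); d=v[1]-v[0]; print(np.degrees(np.arctan2(d[1],-d[0])))
E
```

```text
[-17.5 -21.7 -20.5] [0.036 0.059 0.048]
-28.544491611968702
[-18.2 -20.9 -20.3] [0.031 0.061 0.046]
-23.681533846941228
```

Emit:
{"name": "drive_tool", "arguments": {
  "commands": [
    [[0,-0.00158,-0.00547,0.005556],[0.05,0,0,0],[0.05,0,0,0],[0.04,0,0,0],[0.04,0,0,0],[0.03,0,0,0],[0.03,0,0,0],[0.02,0,0,0],[0,0,0,0],[0,0,0,0]]
  ]
}}

```text
time: 11.95
tool_pos: [0.5005, -0.0156, 0.2307]
ee_rot: [0.71, 1.57, -0.303]
wrist_force: [-0.0, 0.1, -1.2]
width: 0.0004
```

```bash
python3 look.py 8 -32 .229
```

```text
11.95 [ 0.5005 -0.0156  0.2307] [-0.   0.1 -1.2] [-0.05 -0.11  0.  ]
shift tool mm [ 1.7 -0.1 -0.2] frac [ 0.0067 -0.0005 -0.001 ] phi -31.97 turn frac -0.0001
```

View pics/side8.png

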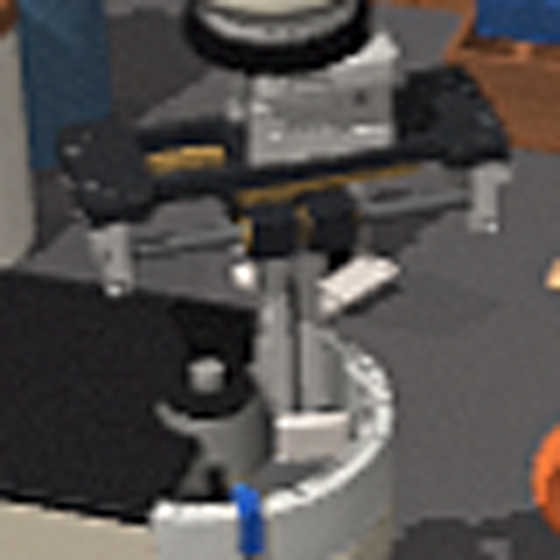

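Emit:
{"name": "drive_tool", "arguments": {
  "commands": [
    [[0,-0.00158,-0.00547,0.005556],[0,-0.00158,-0.00547,0.005556],[0,-0.00158,-0.00547,0.005556],[0,-0.00158,-0.00547,0.005556],[0,-0.00158,-0.00547,0.005556],[0,-0.00158,-0.00547,0.005556],[0,-0.00158,-0.00547,0.005556],[0,-0.00158,-0.00547,0.005556],[0,-0.00158,-0.00547,0.005556],[0,-0.00158,-0.00547,0.005556],[0,-0.00158,-0.00547,0.005556],[0,-0.00158,-0.00547,0.005556],[0,-0.00158,-0.00547,0.005556],[0,-0.00158,-0.00547,0.005556],[0,-0.00158,-0.00547,0.005556],[0,-0.00158,-0.00547,0.005556],[0,-0.00158,-0.00547,0.005556],[0,-0.00158,-0.00547,0.005556],[0,-0.00158,-0.00547,0.005556],[0,-0.00158,-0.00547,0.005556]]
  ]
}}

```text
time: 14.0
tool_pos: [0.487, 0.0061, 0.2312]
ee_rot: [0.284, 1.565, -1.431]
wrist_force: [-0.4, -5.9, 0.1]
width: 0.0004
```

```bash
python3 look.py 9 8 .229
```

```text
14.0 [0.487  0.0061 0.2312] [-0.4 -5.9  0.1] [-1.24  0.07  0.08]
shift tool mm [ 2.2 -0.7 -2.8] frac [ 0.0089 -0.0026 -0.011 ] phi 8.25 turn frac -0.0007
```

View pics/side9.png

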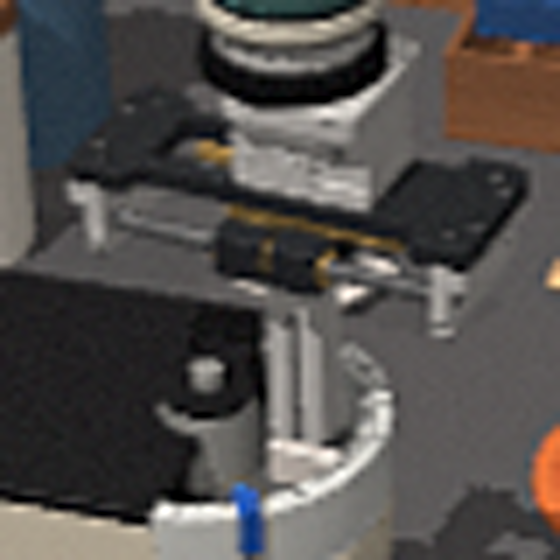

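Pushing steadily at 6 N. Continue to a commanded 48°, then in smaller steps.

Emit:
{"name": "drive_tool", "arguments": {
  "commands": [
    [[0,-0.00158,-0.00547,0.005556],[0,-0.00158,-0.00547,0.005556],[0,-0.00158,-0.00547,0.005556],[0,-0.00158,-0.00547,0.005556],[0,-0.00158,-0.00547,0.005556],[0,-0.00158,-0.00547,0.005556],[0,-0.00158,-0.00547,0.005556],[0,-0.00158,-0.00547,0.005556],[0,-0.00158,-0.00547,0.005556],[0,-0.00158,-0.00547,0.005556],[0,-0.00158,-0.00547,0.005556],[0,-0.00158,-0.00547,0.005556],[0,-0.00158,-0.00547,0.005556],[0,-0.00158,-0.00547,0.005556],[0,-0.00158,-0.00547,0.005556],[0,-0.00158,-0.00547,0.005556],[0,-0.00158,-0.00547,0.005556],[0,-0.00158,-0.00547,0.005556],[0,-0.00158,-0.00547,0.005556],[0,-0.00158,-0.00547,0.005556]]
  ]
}}

```text
time: 16.05
tool_pos: [0.4907, 0.0345, 0.2312]
ee_rot: [0.188, 1.566, -2.225]
wrist_force: [-4.4, -4.6, 1.1]
width: 0.0005
```

```bash
python3 look.py 10 48 .229
```

```text
16.05 [0.4907 0.0345 0.2312] [-4.4 -4.6  1.1] [-0.8   0.91  0.09]
shift tool mm [ 2.2 -0.5 -2.2] frac [ 0.0088 -0.0021 -0.0089] phi 48.21 turn frac -0.00057
```

View pics/side10.png

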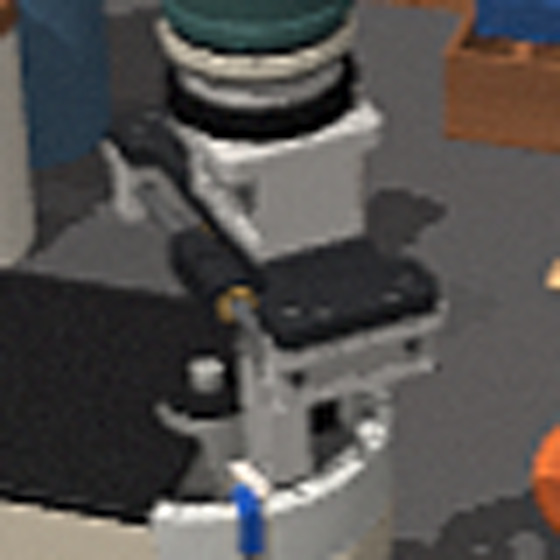

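Emit:
{"name": "drive_tool", "arguments": {
  "commands": [
    [[0,-0.00158,-0.00547,0.005556],[0,-0.00158,-0.00547,0.005556],[0,-0.00158,-0.00547,0.005556],[0,-0.00158,-0.00547,0.005556],[0,-0.00158,-0.00547,0.005556],[0,-0.00158,-0.00547,0.005556],[0,-0.00158,-0.00547,0.005556],[0,0,0,0],[0,0,0,0]]
  ]
}}

```text
time: 17.0
tool_pos: [0.4967, 0.043, 0.2312]
ee_rot: [0.187, 1.567, -2.467]
wrist_force: [-4.5, -3.0, 2.0]
width: 0.0004
```

```bash
python3 look.py 11 62 .229
```

```text
17.0 [0.4967 0.043  0.2312] [-4.5 -3.   2. ] [-0.53  0.96  0.07]
shift tool mm [ 2.2 -0.4 -1.8] frac [ 0.0087 -0.0018 -0.0072] phi 62.09 turn frac -0.00025
```

Emit:
{"name": "drive_tool", "arguments": {
  "commands": [
    [[0,0.00373,0.01076,-0.01111],[0,0.00373,0.01076,-0.01111],[0,0.00373,0.01076,-0.01111],[0,0.00373,0.01076,-0.01111],[-0.06,0,0,0],[-0.09,0,0,0],[-0.12,0,0,0],[0,0,0,0]]
  ]
}}

```text
time: 17.85
tool_pos: [0.4934, 0.035, 0.3044]
ee_rot: [2.335, 1.56, -0.04]
wrist_force: [-0.0, 0.1, 1.1]
width: 0.0005
```

```bash
python3 look.py 12 46 .229; python3 - <<'E'
from plan import *
from bench import robot
o=robot.get_obs(); print((tool(o).T@np.array([0,-.3,0])).round(3), tool(o).round(2), o["joint_positions"].round(2))
E
```

```text
17.85 [0.4934 0.035  0.3044] [-0.   0.1  1.1] [ 0.02 -0.08 -0.03]
shift tool mm [75.3 -2.2  2.1] frac [ 0.3013 -0.0087  0.0082] phi 46.12 turn frac -0.00033
[0.    0.216 0.208] [[ 0.01  0.69 -0.72]
 [-0.   -0.72 -0.69]
 [-1.    0.01 -0.  ]] [-0.04 -0.04  1.31 -0.    1.86  0.76]
```

View pics/side11.png

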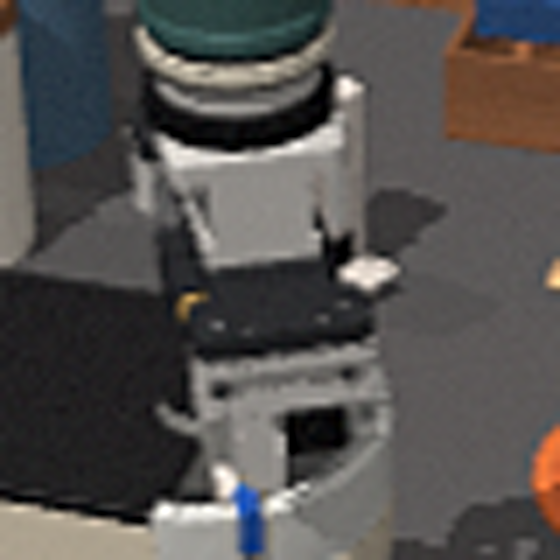

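View pics/side12.png

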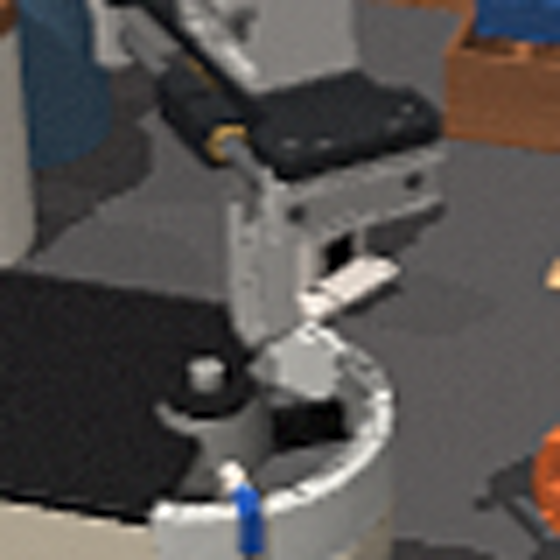

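Emit:
{"name": "drive_tool", "arguments": {
  "commands": [
    [[0,0.09,0.09,0],[0,0.09,0.09,0],[0,0.09,0.09,0],[0,0.09,0.09,0],[0,0.09,0.09,0],[0,0.09,0.09,0],[0,0.09,0.09,0],[0,0,0,0]]
  ]
}}

```text
time: 18.7
tool_pos: [0.4867, -0.1907, 0.2961]
ee_rot: [-0.805, 1.568, 3.098]
wrist_force: [0.2, 0.5, 0.0]
width: 0.0004
```

```bash
python3 look.py 13 46 .30; python3 - <<'E'
from plan import *
from bench import imaging
t=imaging.snapshot("top"); np.savez("top13.npz",**{k:np.array(v) for k,v in t.items()}); crop(t,"pics/top13.png",230,180,75,55,10)
s=load("side13.npz"); crop(s,"pics/side13b.png",240,165,60,50,12)
E
```

```text
18.7 [ 0.4867 -0.1907  0.2961] [0.2 0.5 0. ] [-0.   -0.   -0.03]
shift tool mm [  -3.9 -160.3 -159.1] frac [-0.0156 -0.6411 -0.6366] phi 46.37 turn frac -0.00102
```

View pics/top13.png

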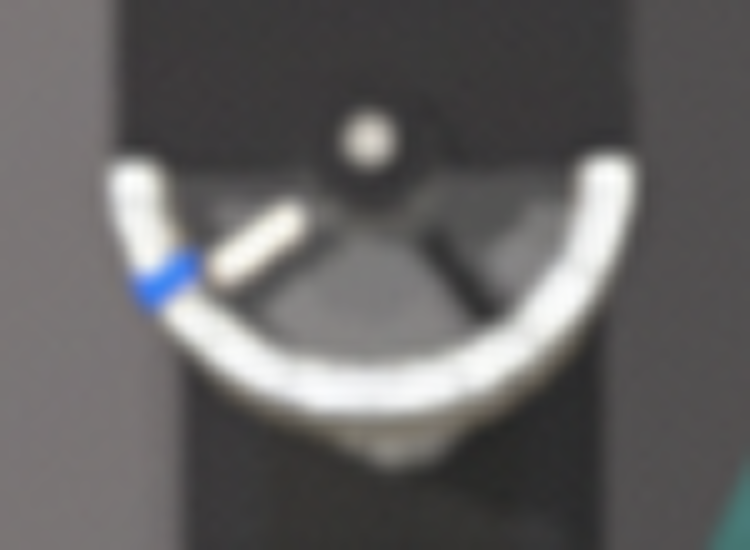

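View pics/side13b.png

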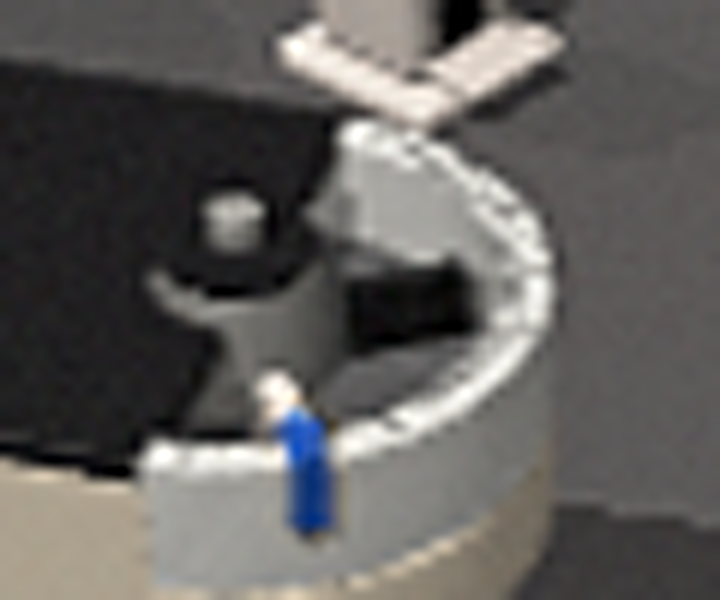

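```bash
cat > ang.py <<'E'
import sys
from plan import *
from scipy.optimize import least_squares
def run(t,nm):
    p=cv2.resize(t["pixels"],None,fx=6,fy=6,interpolation=cv2.INTER_LINEAR).astype(float)
    yy,xx=np.mgrid[:p.shape[0],:p.shape[1]]; px=np.c_[((xx+.5)/6-.5).ravel(),((yy+.5)/6-.5).ravel()]
    r,g,b=[p[...,i].ravel() for i in range(3)]
    q=proj(t,[[.527,.0154,.25]])[0]; near=np.hypot(*(px-q).T)<60; px,r,g,b=px[near],r[near],g[near],b[near]
    ang=lambda P:np.degrees(np.arctan2(P[:,1]-AX[1],AX[0]-P[:,0]))
    rad=lambda P:np.hypot(*(P[:,:2]-AX).T)
    mn=np.minimum(np.minimum(r,g),b); 
    P=onplane(t,px,.241); R=rad(P); A=ang(P)
    k=(R>.027)&(R<.0575)&(mn>140)&(A>30)&(A<80)&(r>=b)
    v=P[k][:,:2]-AX; c=v.mean(0); ev=np.linalg.eigh(np.cov(v.T))[1][:,1]; ev*=np.sign(ev@c)
    print(nm,"lug n",k.sum(),"ang of centroid",np.degrees(np.arctan2(c[1],-c[0])).round(2),"r",np.hypot(*c).round(4),"dir",np.degrees(np.arctan2(ev[1],-ev[0])).round(2))
    P=onplane(t,px,.256); R=rad(P); A=ang(P); 
    kb=(b>r+50)&(b>g+30)&(R<.080)&(R>.055); v=P[kb][:,:2]-AX; c=v.mean(0)
    print(nm,"clip n",kb.sum(),np.degrees(np.arctan2(c[1],-c[0])).round(2),"r",np.hypot(*c).round(4),R[kb].min(),R[kb].max())
    if nm=="top":
        P=onplane(t,px,.25); A=ang(P);R=rad(P); k=(mn>170)&(R>.062)&(R<.083)&(abs(A)<80)
        f=least_squares(lambda q:np.hypot(*(P[k][:,:2]-q[:2]).T)-q[2],[*AX,.072],loss="soft_l1",f_scale=.003); print("rim",f.x.round(4))
if __name__=="__main__":
    run(load(f"top{sys.argv[1]}.npz"),"top"); run(load(f"side{sys.argv[1]}.npz"),"side")
E
python3 ang.py 13
```

```text
top lug n 1554 ang of centroid 55.05 r 0.0423 dir 54.98
top clip n 851 58.56 r 0.0709 0.06015386056284583 0.07998947192895785
rim [0.5271 0.0154 0.0724]
side lug n 481 ang of centroid 58.45 r 0.0411 dir 97.08
side clip n 379 57.91 r 0.073 0.06423756717392777 0.07991190570143064
```

```bash
python3 - <<'E'
from plan import *
for f in("top0","top13"):
    t=load(f+".npz"); p=cv2.resize(t["pixels"],None,fx=6,fy=6,interpolation=cv2.INTER_LINEAR).astype(float)
    yy,xx=np.mgrid[:p.shape[0],:p.shape[1]]; px=np.c_[((xx+.5)/6-.5).ravel(),((yy+.5)/6-.5).ravel()]
    r,g,b=[p[...,i].ravel() for i in range(3)]; w=(b>r+50)&(b>g+30)&(np.hypot(*(px-proj(t,[[.527,.0154,.25]])[0]).T)<60)
    P=onplane(t,px[w],.255)[:,:2]-AX; R=np.hypot(*P.T);A=np.degrees(np.arctan2(P[:,1],-P[:,0]))
    print(f,[(a,(R[(R>a)&(R<a+.004)].size),A[(R>a)&(R<a+.004)].mean().round(1),(A[(R>a)&(R<a+.004)].min()+A[(R>a)&(R<a+.004)].max()).round(1)/2) for a in(.060,.064,.068,.072,.076,.08)])
E
```

```text
top0 [(0.06, 132, np.float64(58.7), np.float64(58.65)), (0.064, 177, np.float64(58.8), np.float64(58.8)), (0.068, 181, np.float64(58.6), np.float64(58.65)), (0.072, 186, np.float64(58.5), np.float64(58.55)), (0.076, 198, np.float64(58.7), np.float64(58.75)), (0.08, 110, np.float64(58.7), np.float64(58.75))]
top13 [(0.06, 110, np.float64(59.3), np.float64(59.0)), (0.064, 175, np.float64(58.8), np.float64(58.8)), (0.068, 181, np.float64(58.6), np.float64(58.65)), (0.072, 186, np.float64(58.5), np.float64(58.55)), (0.076, 200, np.float64(58.7), np.float64(58.65)), (0.08, 114, np.float64(58.7), np.float64(58.75))]
```

Emit:
{"name": "drive_tool", "arguments": {
  "commands": [
    [[0,-0.09,-0.09,0],[0,-0.09,-0.09,0],[0,-0.09,-0.09,0],[0,-0.09,-0.09,0],[0,-0.09,-0.09,0],[0,-0.09,-0.09,0],[0,-0.09,-0.09,0],[0,0,0,0],[0,0,0,0],[0,0,0,0]]
  ]
}}

```text
time: 19.8
tool_pos: [0.4912, 0.0348, 0.2979]
ee_rot: [0.571, 1.57, -1.803]
wrist_force: [0.8, 0.4, -0.0]
width: 0.0004
```

```bash
python3 look.py 14 46 .230
```

```text
19.8 [0.4912 0.0348 0.2979] [ 0.8  0.4 -0. ] [-0.04 -0.07 -0.02]
shift tool mm [67.9 -0.1 -0.3] frac [ 0.2716 -0.0005 -0.0012] phi 46.04 turn frac -0.00011
```

Emit:
{"name": "drive_tool", "arguments": {
  "commands": [
    [[0.05,0,0,0],[0.05,0,0,0],[0.04,0,0,0],[0.04,0,0,0],[0.03,0,0,0],[0.03,0,0,0],[0.03,0,0,0],[0,0,0,0],[0,0,0,0]]
  ]
}}

```text
time: 20.75
tool_pos: [0.4915, 0.035, 0.2305]
ee_rot: [1.869, 1.571, -0.506]
wrist_force: [-0.1, 0.6, 0.3]
width: 0.0005
```

```bash
python3 look.py 15 46 .230
```

```text
20.75 [0.4915 0.035  0.2305] [-0.1  0.6  0.3] [-0.04  0.03  0.  ]
shift tool mm [ 0.5 -0.2  0.1] frac [ 0.0021 -0.0008  0.0002] phi 46.04 turn frac -0.0001
```

View pics/side15.png

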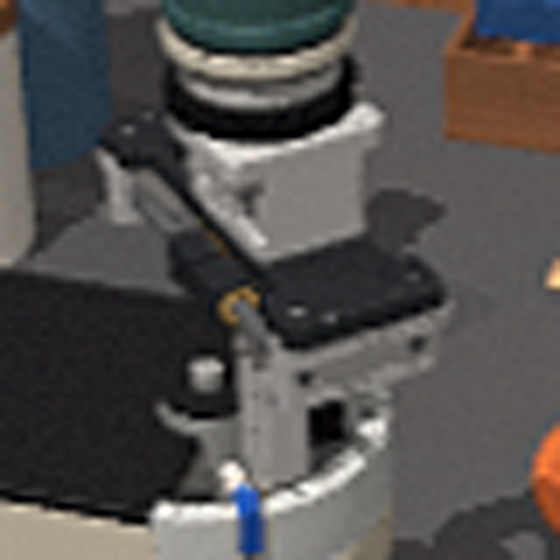

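Emit:
{"name": "drive_tool", "arguments": {
  "commands": [
    [[0,-0.00158,-0.00547,0.005556],[0,-0.00158,-0.00547,0.005556],[0,-0.00158,-0.00547,0.005556],[0,-0.00158,-0.00547,0.005556],[0,-0.00158,-0.00547,0.005556],[0,-0.00158,-0.00547,0.005556],[0,-0.00158,-0.00547,0.005556],[0,-0.00158,-0.00547,0.005556],[0,-0.00158,-0.00547,0.005556],[0,-0.00126,-0.00438,0.00444],[0,0,0,0],[0,0,0,0]]
  ]
}}

```text
time: 22.0
tool_pos: [0.4986, 0.0447, 0.2312]
ee_rot: [0.289, 1.567, -2.428]
wrist_force: [-4.7, -2.4, 1.7]
width: 0.0006
```

```bash
python3 look.py 16 65.6 .229
```

```text
22.0 [0.4986 0.0447 0.2312] [-4.7 -2.4  1.7] [-0.48  0.96  0.  ]
shift tool mm [ 2.2 -0.6 -1.7] frac [ 0.0089 -0.0024 -0.007 ] phi 65.69 turn frac -0.00024
```

Emit:
{"name": "drive_tool", "arguments": {
  "commands": [
    [[0,0.00373,0.01076,-0.01111],[0,0.00373,0.01076,-0.01111],[0,0.00373,0.01076,-0.01111],[0,0.00373,0.01076,-0.01111],[0,0.00373,0.01076,-0.01111],[-0.06,0,0,0],[-0.09,0,0,0],[-0.12,0,0,0],[0,0,0,0],[0,0.09,0.09,0],[0,0.09,0.09,0],[0,0.09,0.09,0],[0,0.09,0.09,0],[0,0.09,0.09,0],[0,0.09,0.09,0],[0,0.09,0.09,0],[0,0,0,0]]
  ]
}}

```text
time: 23.75
tool_pos: [0.4884, -0.1911, 0.2971]
ee_rot: [-0.307, 1.569, -2.68]
wrist_force: [-0.4, 0.7, -0.3]
width: 0.0007
```

```bash
python3 look.py 17 46 .30; python3 - <<'E'
from plan import *
from bench import imaging
t=imaging.snapshot("top"); np.savez("top17.npz",**{k:np.array(v) for k,v in t.items()}); crop(t,"pics/top17.png",230,180,75,55,10)
s=load("side17.npz"); crop(s,"pics/side17b.png",240,165,60,50,12)
E
python3 ang.py 17
```

```text
23.75 [ 0.4884 -0.1911  0.2971] [-0.4  0.7 -0.3] [ 0.05 -0.07  0.04]
shift tool mm [  -3.  -160.7 -159.3] frac [-0.0122 -0.6428 -0.6371] phi 45.98 turn frac 6e-05
top lug n 1539 ang of centroid 58.54 r 0.0423 dir 59.09
top clip n 837 58.56 r 0.0711 0.06068236276508558 0.07998947192895785
rim [0.527  0.0154 0.0724]
side lug n 505 ang of centroid 60.9 r 0.0422 dir 91.19
side clip n 376 57.87 r 0.073 0.06360569395678026 0.07991190570143064
```

View pics/top17.png

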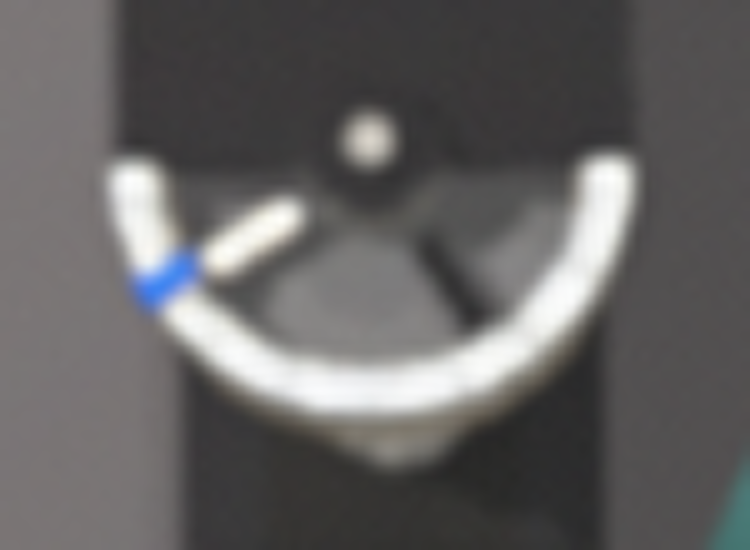

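View pics/side17b.png

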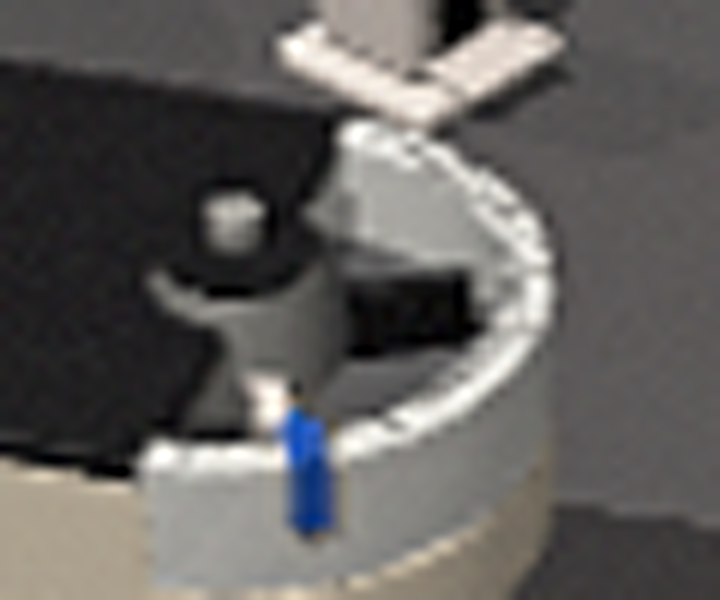

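```bash
python3 - <<'E'
from plan import *
s=load("side17.npz"); t=load("top17.npz")
for th in(56,58.6,61):
    a=np.radians(th);u=np.array([-np.cos(a),np.sin(a)]);w=np.array([np.sin(a),np.cos(a)])
    Q=np.array([np.r_[AX+r*u+d*w,.241] for r in(.028,.045) for d in(-.004,.004)])
    print(th,((proj(s,Q)+.5-[240,165])*12).round(0).tolist())
print("button pred",(proj(s,[[*AX,.271]])+.5-[240,165])*12)
a=np.radians(58.7);print("clip tip pred",(proj(s,[[AX[0]-.061*np.cos(a),AX[1]+.061*np.sin(a),.254]])+.5-[240,165])*12)
E
```

```text
56 [[277.0, 372.0], [246.0, 378.0], [297.0, 411.0], [265.0, 417.0]]
58.6 [[273.0, 373.0], [241.0, 378.0], [289.0, 413.0], [257.0, 418.0]]
61 [[268.0, 374.0], [236.0, 379.0], [281.0, 414.0], [249.0, 419.0]]
button pred [[225.35634296 212.29897863]]
clip tip pred [[285.41335556 410.43980496]]
```

```bash
python3 - <<'E'
from bench import robot
print(robot.close_job())
E
```

```text
the job is handed in; nothing more can be done
None
```

The grind ring is set and the job is handed in. With the gripper well clear, the white lug points at the blue clip to within about half a degree.

- **What I did:** I worked through the front opening with shut fingers. First I pushed the black lug round clockwise, then went back for the white lug. After measuring the spring-back with my hand off, which left the lug about 3.6° short, I gave the white lug one more push to allow for it. Push force stayed near 6 N, and the job took about 24 s.
- **Top camera, hand off:** the white lug is at 58.5° by its centre and 59.1° by its direction. The clip is at 58.6°, the same as at the start, so it has not moved.
- **Disagreement:** the automatic side-camera reading put the lug at 60.9° against 57.9° for the clip. The clip hides part of the lug in that view. Comparing the visible inner end of the lug with its projected position, after correcting a calibration shift of about one pixel, fits about 58.6°.
- **Rest of the scene:** the wrist force showed no contact apart from the pushes. I did not measure the cups, dispenser, caddy or paddle again afterwards.

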